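# Set and lock the stop of a slicing guide

## Robot

A 6-joint arm with a two-finger parallel gripper is mounted at the origin on a cart in front of the work surface, level with it; the furniture and walls round the work are solid. World frame = base frame: x ahead of the robot, y to its left, z up, the work surface at z = 0. Lengths are in m, angles in rad, forces in N, time in s.
With the tool pointing down it reaches from about 0.225 to 0.875 m from the base axis. Payload 3.4 kg.
Tool frame: the origin (TCP) lies on the centre line of the jaws, within the pads' length; the fingertips stand 17 mm ahead of it and the grasp point (between the pads) lies 2 mm behind it; z points along the fingers, y is the line along which they close (so a half turn about z gives the same grasp; the last joint's range is limited). The gripper opens to 85 mm and grips with 20 to 120 N. Pads are 22 mm wide; open, the fingers measure 114 mm over their backs; the gripper's body (76 mm by 85 mm) begins 54 mm behind the grasp point. The pads swing forward as they close: fully open they stand 13 mm farther back than shut.
Start: joints at [1.018, 0.276, 1.505, -0, 1.361, -0.121], TCP at [0.241, 0.522, 0.248] pointing down, gripper open.
Joint ranges: [-2.89, 2.89], [-0.75, 2.08], [0.22, 2.7], [-1.18, 4.32], [0.11, 2.71], [-2.7, 2.7]. Speed limits (rad/s): [2.57, 2.57, 3.14, 3.14, 3.14, 3.14].

## Interface

Orientations are given as a unit quaternion [w, x, y, z].
In Python, from rig import manip gives the robot as it stands.
- The arm moves only by the tool move_arm, never from a script. Its argument "steps" is one flat list of numbers, 7 for each row, row after row: the turn, a rotation vector about the world's x, y, z normalised to -1 to 1, where 1 is 360 degrees, then the shift along the world's x, y, z normalised to -1 to 1, where 1 is 1 m, then the opening, from -1 (shut) to 1 (fully open). A call has exactly 10 rows; each row is the pose to reach, as a shift and turn from the pose commanded when the call began, turning the shorter way round; what a row does not reach only later rows make up. A row lasts 1/10 s, in which the tool goes at most 50 mm and 8.59 degrees, less where a joint would pass 70% of its speed; a pose out of reach is approached as far as the arm can. A call with a number of a shift or a turn outside -1 to 1 is refused whole. A call with a gripper value outside its range is refused whole. The fingers move at their own pace and stop on an object; "squeeze" is the grip in N (left out, the last holds). Time passes only in rows, so rows that repeat a pose let the fingers close, or fill a call up. It gives the time, the measured TCP pose, the force, the opening and the grip force at its end, in the units of the state.
- manip.get_state(): the state, without advancing time (a new reading comes with each control period).
- manip.get_image(name): name is "scene" or "top" or "wrist"; returns a dict with "pixels" (400x640x3 uint8, blue, green, red), "fx", "fy", "cx", "cy" (pixels), "R" (3x3) and "t" (3): a world point X has camera coordinates R X + t. Camera axes: x right, y down, z forward; pixel columns grow to the right and rows downward; lengths in m; the calibration is good to about 2 mm. A picture is of the moment at which its call begins. There is no depth.
- manip.sign_off(): hands the job in; it is judged then, once.
The state is a dict: "clock": time; "qpos": joint angles; "qd": joint speeds; "effort": joint torques, N m; "position": TCP position; "ee_rot": TCP orientation; "contact_force": force on the tool from outside, world axes, zero at the start; "moment": the same for the moment, N m; "width": finger opening in m; "gripper_force": force on a finger pad.
Only numpy, scipy, OpenCV 4.12 (cv2) and the standard library are available. Lean on these libraries where they do the work, as an engineer would, in place of code of your own. Each camera call takes 0.05 s, during which the arm holds its last target. There are 200 camera calls.

## Task

Set the wooden slicing guide to its thin cut: push the sliding stop along its track until it rests against the two dowel pins, then screw the wing nut on the stop clockwise (seen from above) with strokes of a fingertip until it is fully down and tight, with the stop still against the pins. Only push: do not pinch or grip the stop or the nut between the fingers. Leave everything else standing where it is.

Things in the scene. Friction and masses are not known exactly. Their poses are not given: they have to be found in the camera images.
- guide: Wooden slicing guide, fixed: pale board 160 x 320 x 18 mm. Origin at worktop level under the nut axis as it stands when the stop is home; board spans x -80..80, y -130..190 mm. z up, +y along the track (the stop goes home towards +y), -x side nearer the robot. Four knife gate posts at x = +-66, y = 65 to 93 mm, 70 mm above the worktop; loaf fence beyond them at x = 72.
- pins (a point): Midway between the two dark dowel pins on the board, which are 90 mm apart along x of guide, 10 mm across, 30 mm high; this point is on the board's top, 18 mm above the worktop, at x = 0, y = 49 mm of guide.
- stop_block (a joint): Travel of the sliding stop in m: 0 rear end, 0.075 = home, against the pins. Slides with about 5 N, stays where left, and the tight nut does not hold it any firmer. It carries the nut: nut axis at x = 0, y = value - 0.075 m of guide. Stop: pale wooden foot 96 mm wide (x), y -46..34 mm about the nut axis, its top 30 mm above the worktop, and an upright plate at its +y side.
- stop_back (a point): Centre of the rear (-y) face of the stop's upright plate, 45.5 mm above the worktop and 34 mm towards +y of guide from the nut axis. Plate 116 mm wide (x), 10 mm thick, its top 73 mm above the worktop. Pushing this face towards +y, beside the nut, moves the stop home.
- wing_nut (a joint): Turn of the steel wing nut in rad, growing clockwise from above; 10.0 = fully down, a hard stop. Starts 1.2 to 1.6 turns short. Turns with about 0.03 N m, stays where left, sinks 0.8 mm per rad on its stud. At value v one wing points at angle -v about z from guide's +x, the other opposite. Strokes on the nut's -x side move towards +y and so press the stop to the pins.
- nut_centre (a point): On the nut's axis at half the height of the wings: 46 mm above the worktop when tight, 54 mm at value 0. Two opposite upright wings, 60 mm over both tips, 6 mm thick, 24 mm high, with a low hub between them, 20 mm across, its top 6 mm below this point. The stop's plate is 4 mm from the wing tips on the +y side, so a fingertip cannot follow a wing all the way round.
- wing_tip (a point): Outer end of one of the two wings, 30 mm from the nut's axis, at half its height.
- spice_jar_1: Bystander: glass spice jar with red cap, 45 mm across, 106 mm high, behind the guide; origin under its centre. Leave it.
- tin_1: Bystander: tall tin, 57 mm across, 72 mm high, behind the guide; origin under its centre. Leave it.
- garlic_1: Bystander: garlic bulb, 56 mm, lying on the board beyond the knife gate; origin under its centre. Leave it.
- tin_2: Bystander: low tin, 75 mm across, 58 mm high, left of the guide; origin under its centre. Leave it.
- mill_3: Bystander: small shaker with grey cap, 44 mm across, 90 mm high, behind the guide; origin under its centre. Leave it.
- bowl_1: Bystander: small bowl, 105 mm across, 51 mm high, at the left; origin under its centre. Leave it.

How it is judged:
On the way, in this order (a step that is already met when the one before it is completed fails the run):
1. the stop is pushed home against the pins, the nut still loose (value of joint stop_block above 0.071 m and value of joint wing_nut below 9 rad), for 0.2 s.
2. the wing nut is screwed fully down with the stop against the pins (value of joint wing_nut above 9.75 rad and value of joint stop_block above 0.071 m), for 0.2 s.
At the end, for the whole second after the job is handed in: The stop is within 4 mm of the pins, the wing nut within 0.25 rad of its hard stop, both at rest, and every bystander within 30 mm of where it stood (all of step 2 and velocity of joint wing_nut below 0.05 rad/s and velocity of joint stop_block below 0.005 m/s and distance of each of spice_jar_1, tin_1, garlic_1, tin_2, mill_3, bowl_1 from where it was at the start of the episode below 0.03 m); the robot touches nothing.
It fails at once if the wing nut is pinched or gripped between the fingers (contact force between each of wing_nut_c1, wing_nut_c2 and the fingers above 1 N or contact force between each of wing_nut_c5, wing_nut_c6 and the fingers above 1 N or contact force between each of wing_nut_c1, wing_nut_c5 and the fingers above 1 N or contact force between each of wing_nut_c2, wing_nut_c6 and the fingers above 1 N or contact force between each of wing_nut_c4, wing_nut_c8 and the fingers above 1 N).
It fails at once if the stop is pinched between the fingers (contact force between each of stop_block_c1, stop_block_c2 and the fingers above 1 N or contact force between each of stop_block_c0, stop_block_c2 and the fingers above 1 N).
It fails at once if the nut is tightened while the stop is away from the pins (value of joint wing_nut above 9.75 rad and value of joint stop_block below 0.065 m).
It fails at once if a bystander is moved, tipped or lifted (distance of any of spice_jar_1, tin_1, garlic_1, tin_2, mill_3, bowl_1 from where it was at the start of the episode above 0.03 m).
It also fails if it takes over 72 s, if anything falls off the work surface, if the arm or the gripper's body presses on something with over 40 N, if the wrist force passes 120 N, or if a joint passes its speed limit or range.

## Working session

There is one attempt and no reset: what is moved stays moved. The work goes in short steps, Python scripts to look and compute and a tool call to move; the robot and the scene stay as the last step left them, time stands still between calls to the robot, and variables do not carry over. Pictures are saved under pics/ and viewed, at most 10 in all, crops included, and the job is handed in when it is done.

Besides the shell and the picture viewer there is one more tool, called by a JSON object that holds its "name" and its "arguments", one argument or row to a line. move_arm: Moves the arm, as the interface text tells. Scaled input: -1 to 1 covers 1 m each way for a shift and 360 degrees each way for a turn. Its arguments: {"type":"object","properties":{"steps":{"type":"array"},"squeeze":{"type":"number"}},"required":["steps"]}

```bash
mkdir -p pics
cat > h.py <<'E'
import numpy as np, cv2
from rig import manip
def cam(n):
    im=manip.get_image(n); return im
def proj(im,X):
    X=np.atleast_2d(X); c=X@np.array(im['R']).T+np.array(im['t'])
    return np.c_[im['fx']*c[:,0]/c[:,2]+im['cx'], im['fy']*c[:,1]/c[:,2]+im['cy']]
def ray(im,u,v,z):
    R=np.array(im['R']);t=np.array(im['t']); C=-R.T@t
    d=R.T@np.array([(u-im['cx'])/im['fx'],(v-im['cy'])/im['fy'],1.])
    return C+d*(z-C[2])/d[2]
def tri(obs):
    A=[];b=[]
    for im,u,v in obs:
        R=np.array(im['R']);t=np.array(im['t']); C=-R.T@t
        d=R.T@np.array([(u-im['cx'])/im['fx'],(v-im['cy'])/im['fy'],1.]); d/=np.linalg.norm(d)
        P=np.eye(3)-np.outer(d,d); A.append(P); b.append(P@C)
    return np.linalg.solve(sum(A),sum(b))
E
python3 - <<'E'
from h import *
import pickle
d={}
for n in("scene","top"):
    d[n]=cam(n); cv2.imwrite(f"pics/{n}0.png",d[n]['pixels'])
    R=np.array(d[n]['R']);print(n,d[n]['fx'],-R.T@np.array(d[n]['t']))
pickle.dump(d,open('d0.pkl','wb'))
s=manip.get_state();print(s['clock'],s['position'],s['ee_rot'],s['width'])
E
```

```text
scene 491.3701000524383 [0.1433938  0.95774144 0.67731241]
top 455.92260313811136 [0.34963658 0.38842495 0.97258461]
0.1 [0.24042124 0.52184771 0.24753021] [-2.64948659e-04  2.14237416e-01  9.76781282e-01 -7.66171633e-04] 0.08519696572450783
```

View pics/scene0.png

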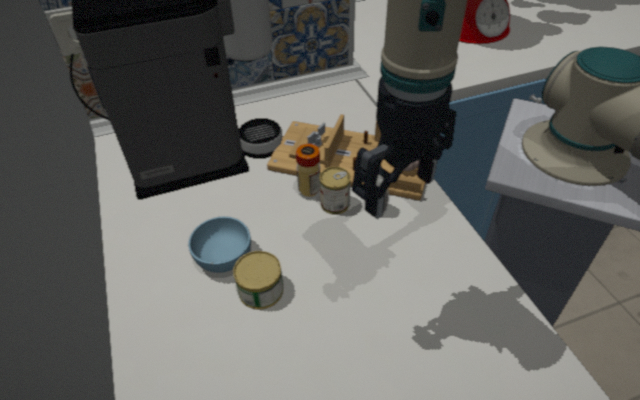

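View pics/top0.png

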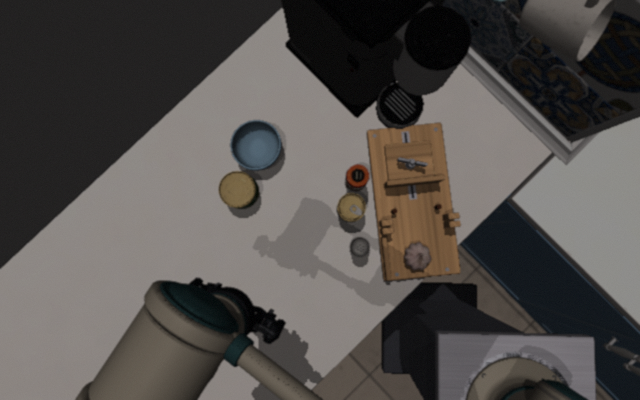

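Run:
```python
from h import *
import pickle
d=pickle.load(open('d0.pkl','rb'))
a=cv2.resize(d['top']['pixels'][115:295,350:480],None,fx=3.3,fy=3.3,interpolation=cv2.INTER_CUBIC)
b=cv2.resize(d['scene']['pixels'][110:210,260:380],None,fx=3,fy=3,interpolation=cv2.INTER_CUBIC)
c=np.zeros((594,800,3),np.uint8); c[:a.shape[0],:a.shape[1]]=a[:594]; c[:300,435:795]=b
cv2.imwrite('pics/crop0.png',np.clip(c*1.5,0,255).astype(np.uint8))
im=d['top']['pixels']; hsv=cv2.cvtColor(im,cv2.COLOR_BGR2HSV)
m=cv2.inRange(hsv,(8,60,60),(25,255,255)); m[:, :362]=0; m[:115]=0;m[290:]=0; m[:,475:]=0
cs,_=cv2.findContours(m,cv2.RETR_EXTERNAL,cv2.CHAIN_APPROX_NONE); k=max(cs,key=cv2.contourArea)
r=cv2.minAreaRect(k); print(r)
for p in cv2.boxPoints(r): print(p,ray(d['top'],*p,.018))
```

```text
((415.8632507324219, 201.45887756347656), (153.64125061035156, 82.86691284179688), 83.54118347167969)
[366.0513  129.78665] [0.57164723 0.31455245 0.018     ]
[448.39224 120.46503] [0.59414099 0.14057101 0.018     ]
[465.6752 273.1311] [0.27501392 0.10752203 0.018     ]
[383.33426 282.45273] [0.25250408 0.27599212 0.018     ]
```

View pics/crop0.png

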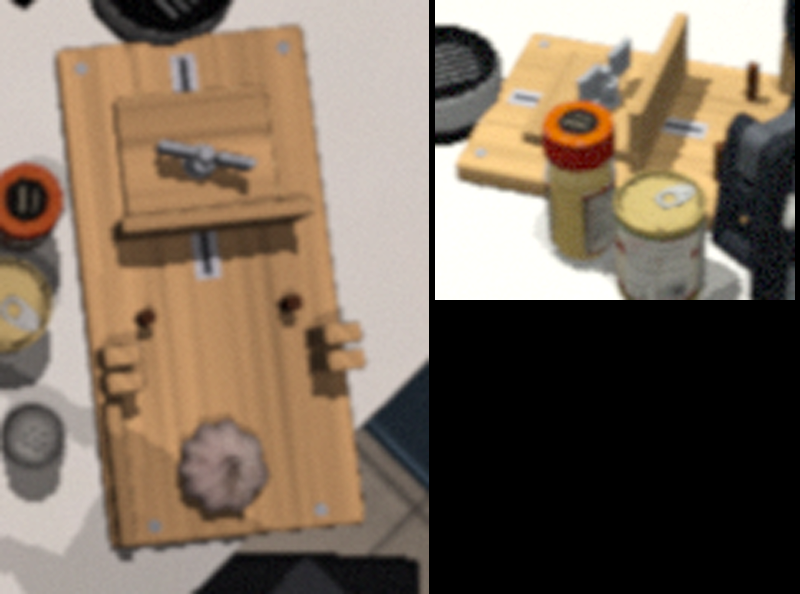

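```bash
cat >> h.py <<'E'
def fit(Q,W):
    # guide xy Q -> world xy W, returns theta, origin
    Q=np.array(Q);W=np.array(W);a=Q-Q.mean(0);b=W-W.mean(0)
    th=np.arctan2((a[:,0]*b[:,1]-a[:,1]*b[:,0]).sum(),(a*b).sum())
    R=np.array([[np.cos(th),-np.sin(th)],[np.sin(th),np.cos(th)]])
    o=W.mean(0)-R@Q.mean(0); return th,o,(Q@R.T+o-W)
E
python3 - <<'E'
from h import *
import pickle
d=pickle.load(open('d0.pkl','rb'));T=d['top'];S=d['scene']
f=lambda x,y:(350+x/3.3-.35,115+y/3.3-.35)
g=lambda x,y:(260+(x-435)/3-.33,110+y/3-.33)
P=[((80,-130),(58,50),18),((-80,-130),(300,27),18),((-80,190),(363,522),18),((80,190),(118,546),18),((45,49),(148,316),48),((-45,49),(291,300),48)]
W=[ray(T,*f(*p),z/1000)[:2] for _,p,z in P];Q=[np.array(q)/1000 for q,_,_ in P]
th,o,r=fit(Q,W);print(np.degrees(th),o);print((r*1000).round(1))
R=np.array([[np.cos(th),-np.sin(th)],[np.sin(th),np.cos(th)]])
G=lambda u,v,z:((ray(T,u,v,z)[:2]-o)@R*1000).round(1)
for n,p,z in [("hub",(203,160),.045),("tip+",(158,146),.053),("tip-",(255,163),.053),("plateL",(120,228),.073),("plateR",(312,208),.073),("footTL",(116,98),.03),("footTR",(270,92),.03)]: print(n,G(*f(*p),z))
# heights by two views
for n,a,b in [("pin",(291,300),(752,68)),("plate end",(120,228),(640,95)),("hub",(203,160),(603,90))]: print(n,tri([(T,*f(*a)),(S,*g(*b))]))
for n,a,b in [("tip-",(255,163),(626,52)),("tip+",(158,146),(592,78))]: print(n,tri([(T,*f(*a)),(S,*g(*b))]))
E
```

```text
96.9461009401631 [0.45338576 0.21929455]
[[ 1.1  2.4]
 [ 3.3 -1.5]
 [-0.9 -2.9]
 [-2.3  4. ]
 [-0.4  0.1]
 [-0.9 -2.1]]
hub [ -0.8 -44.1]
tip+ [ 27.2 -54.5]
tip- [-30.6 -37.8]
plateL [58.9 -4.6]
plateR [-56.4  -4.6]
footTL [ 46.1 -91.3]
footTR [-50.8 -84.8]
pin [0.4110873  0.17091718 0.04853259]
plate end [0.4481524  0.28061228 0.09280035]
hub [0.4996399  0.22357221 0.03979535]
tip- [0.49566627 0.19403348 0.05341206]
tip+ [0.49777542 0.25471241 0.07335991]
```

{"name": "move_arm", "arguments": {
  "steps": [0,0,0.02,0.04,-0.05,0,-1,0,0,0.03,0.07,-0.09,0,-1,0,0,0.05,0.1,-0.13,0,-1,0,0,0.07,0.13,-0.18,0,-1,0,0,0.088,0.16,-0.22,0,-1,0,0,0.088,0.19,-0.26,0,-1,0,0,0.088,0.22,-0.3,0,-1,0,0,0.088,0.25,-0.346,-0.03,-1,0,0,0.088,0.25,-0.346,-0.06,-1,0,0,0.088,0.25,-0.346,-0.08,-1],
  "squeeze": 20
}}

```text
clock: 1.1
position: [0.4917, 0.1726, 0.1658]
ee_rot: [-0.001, -0.058, 0.998, -0.001]
contact_force: [-0.6, 0.2, 0.2]
width: 0.0
gripper_force: 0.0
```

Run:
```python
from h import *
import pickle
d={n:cam(n) for n in("scene","top","wrist")}
pickle.dump(d,open('d1.pkl','wb'))
s=manip.get_state();print(s['clock'],s['position'],s['ee_rot'],s['width'],s['qpos'],s['contact_force'])
R=np.array(d['wrist']['R']);print(-R.T@d['wrist']['t'])
c=np.zeros((600,800,3),np.uint8)
c[:400,:640]=d['wrist']['pixels']
b=cv2.resize(d['scene']['pixels'][60:210,250:440],None,fx=1.3,fy=1.3); c[400:400+b.shape[0],:b.shape[1]]=b
c[400:600,300:550]=d['top']['pixels'][100:300,340:590]
cv2.imwrite('pics/w1.png',c)
```

```text
1.25 [0.48953603 0.17560333 0.16682639] [-2.25855571e-03 -5.99246345e-02  9.98200337e-01 -1.53935956e-04] 0.00019308794908221748 [ 2.10324973e-01  2.57018735e-01  1.74670842e+00  4.09242311e-04
  1.14237780e+00 -1.48056363e+00] [-0.12353413  0.72472013  0.06874552]
[0.42334007 0.16733237 0.29081507]
```

View pics/w1.png

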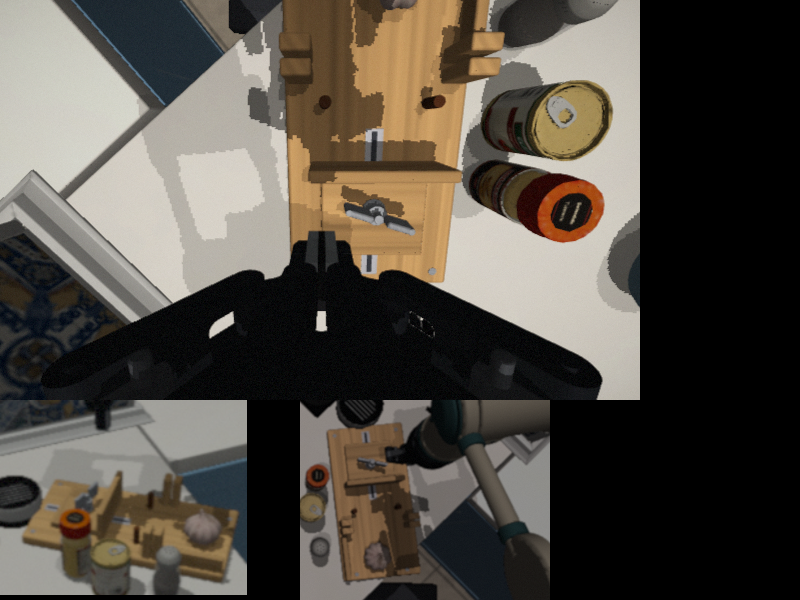

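Run:
```python
from h import *
import pickle
d=pickle.load(open('d1.pkl','rb'));w=d['wrist'];print(w['fx'])
P=[((-45,49),(325,102),48),((45,49),(440,100),48),((-80,-130),(291,290),18),]
th=np.radians(96.946);o=np.array([.45339,.21929]);R=np.array([[np.cos(th),-np.sin(th)],[np.sin(th),np.cos(th)]])
G=lambda u,v,z:((ray(w,u,v,z)[:2]-o)@R*1000).round(1)
for n,u,v,z in [("pinR",325,102,.048),("pinL",440,100,.048),("hub",377,214,.047),("hubstud",377,206,.052),("tipR",347,207,.066),("tipL",412,231,.066),("plate R front top",310,163,.073),("plate L",461,170,.073),("plateRrear",310,180,.073),("plateLrear",461,181,.073),("boardR",286,100,.018),("boardL",463,110,.018),
 ("fingL",307,232,.149),("fingR",337,232,.149),("fingL",307,232,.136),("fingR",337,232,.136),("fb",350,241,.149)]: print(n,G(u,v,z))
print(G(*proj(w,[.4895,.1756,.149])[0],.149),proj(w,[.4895,.1756,.149]),proj(w,[.4895,.1756,.136]))
t=d['top']
```

```text
295.2047298951163
pinR [-44.8  49.1]
pinL [45.3 50.5]
hub [  0.5 -43.6]
hubstud [ -0.8 -34.8]
tipR [-27.4 -31.5]
tipL [ 25.9 -51.9]
plate R front top [-56.1   4.7]
plate L [56.4 -0.7]
plateRrear [-56.3  -8.1]
plateLrear [57.4 -9.1]
boardR [-78.7  52.4]
boardL [78.1 43.8]
fingL [-55.2 -19.9]
fingR [-39.8 -19.9]
fingL [-55.9 -25. ]
fingR [-39.1 -25. ]
fb [-33.  -24.9]
[-47.7 -30.6] [[321.5555396  251.17400183]] [[321.51192571 241.21268409]]
```

{"name": "move_arm", "arguments": {
  "steps": [0,0,0,0,0,-0.04,-1,0,0,0,0,0,-0.08,-1,0,0,0,0,0,-0.1,-1,0,0,0,-0.008,-0.001,-0.1,-1,0,0,0,-0.016,-0.002,-0.1,-1,0,0,0,-0.025,-0.003,-0.1,-1,0,0,0,-0.033,-0.004,-0.1,-1,0,0,0,-0.041,-0.005,-0.1,-1,0,0,0,-0.047,-0.006,-0.1,-1,0,0,0,-0.05,-0.006,-0.1,-1]
}}

```text
clock: 2.25
position: [0.4436, 0.1713, 0.0712]
ee_rot: [0.005, -0.061, 0.998, 0.001]
contact_force: [5.6, -1.0, -0.1]
width: -0.0002
gripper_force: 2.6
```

{"name": "move_arm", "arguments": {
  "steps": [0,0,0,-0.002,0,0,-1,0,0,0,-0.004,-0.0005,0,-1,0,0,0,-0.005,-0.0006,0,-1,0,0,0,-0.006,-0.0007,0,-1,0,0,0,-0.006,-0.0007,0,-1,0,0,0,-0.006,-0.0007,0,-1,0,0,0,-0.006,-0.0007,0,-1,0,0,0,-0.006,-0.0007,0,-1,0,0,0,-0.006,-0.0007,0,-1,0,0,0,-0.006,-0.0007,0,-1]
}}

```text
clock: 3.25
position: [0.4367, 0.1701, 0.0698]
ee_rot: [0.002, -0.061, 0.998, 0.0]
contact_force: [5.3, 1.4, 4.3]
width: 0.0002
gripper_force: 2.5
```

{"name": "move_arm", "arguments": {
  "steps": [0,0,0,-0.002,0,0,-1,0,0,0,-0.003,0,0,-1,0,0,0,-0.004,-0.0005,0,-1,0,0,0,-0.004,-0.0005,0,-1,0,0,0,-0.004,-0.0005,0,-1,0,0,0,-0.004,-0.0005,0,-1,0,0,0,-0.004,-0.0005,0,-1,0,0,0,-0.004,-0.0005,0,-1,0,0,0,-0.004,-0.0005,0,-1,0,0,0,-0.004,-0.0005,0,-1]
}}

```text
clock: 4.25
position: [0.4356, 0.17, 0.0699]
ee_rot: [0.005, -0.061, 0.998, 0.001]
contact_force: [10.0, 1.3, -2.0]
width: -0.0003
gripper_force: 5.0
```

```bash
cat >> h.py <<'E'
th=np.radians(96.946);o=np.array([.45339,.21929]);Rg=np.array([[np.cos(th),-np.sin(th)],[np.sin(th),np.cos(th)]])
def ctr(deg):
    p=np.radians(deg);w=np.array([np.cos(p),np.sin(p)]);n=np.array([-w[1],w[0]])
    s=np.sign(n);off=-(8*s[0]*w[0]+11*s[1]*w[1])
    k=np.clip(off,-7,7)
    return (20-.4*k)*w+(3+8*abs(n[0])+11*abs(n[1]))*n+[0,.8]
def rows(pts,cmd):
    for q in pts: # guide mm x,y, TCP z mm
        W=np.r_[Rg@(np.array(q[:2])/1000)+o,q[2]/1000]-cmd
        print('0, 0, 0, %.4f, %.4f, %.4f, -1,'%tuple(W.round(4)))
E
python3 - <<'E'
from h import *
c0=np.array([.4304,.1686,.0675])
a=ctr(-10);print(a)
rows([(-48,18,75),(-48,12,100),(-25,10,105),(0,10,105),(a[0],a[1],105),(a[0],a[1],90),(a[0],a[1],75),(a[0],a[1],69),(a[0],a[1],69),(a[0],a[1],69)],c0)
c1=np.r_[Rg@(a/1000)+o,.069]
print()
ph=np.linspace(-10,-240,21)[1:]
P=[(*ctr(p),69-3.2*i/20) for i,p in enumerate(ph)]
print(np.round(P,1).tolist())
rows(P[:10],c1)
print(); c2=np.r_[Rg@(np.array(P[9][:2])/1000)+o,P[9][2]/1000]; rows(P[10:],c2)
E
```

```text
[24.69050378 11.9032937 ]
0, 0, 0, 0.0109, 0.0009, 0.0075, -1,
0, 0, 0, 0.0169, 0.0016, 0.0325, -1,
0, 0, 0, 0.0161, 0.0247, 0.0375, -1,
0, 0, 0, 0.0131, 0.0495, 0.0375, -1,
0, 0, 0, 0.0082, 0.0738, 0.0375, -1,
0, 0, 0, 0.0082, 0.0738, 0.0225, -1,
0, 0, 0, 0.0082, 0.0738, 0.0075, -1,
0, 0, 0, 0.0082, 0.0738, 0.0015, -1,
0, 0, 0, 0.0082, 0.0738, 0.0015, -1,
0, 0, 0, 0.0082, 0.0738, 0.0015, -1,

[[25.8, 8.0, 69.0], [26.0, 3.7, 68.8], [25.2, -0.9, 68.7], [23.2, -5.4, 68.5], [20.1, -9.5, 68.4], [16.0, -13.6, 68.2], [10.9, -22.1, 68.0], [8.1, -24.2, 67.9], [4.4, -25.9, 67.7], [0.5, -26.1, 67.6], [-3.7, -25.4, 67.4], [-7.9, -23.6, 67.2], [-11.7, -20.8, 67.1], [-14.9, -16.9, 66.9], [-23.4, -12.5, 66.8], [-25.2, -9.0, 66.6], [-26.0, -4.9, 66.4], [-25.9, -0.5, 66.3], [-24.7, 4.1, 66.1], [-22.3, 8.5, 66.0]]
0, 0, 0, 0.0037, 0.0016, 0.0000, -1,
0, 0, 0, 0.0080, 0.0023, -0.0002, -1,
0, 0, 0, 0.0127, 0.0021, -0.0003, -1,
0, 0, 0, 0.0174, 0.0006, -0.0005, -1,
0, 0, 0, 0.0218, -0.0020, -0.0006, -1,
0, 0, 0, 0.0264, -0.0055, -0.0008, -1,
0, 0, 0, 0.0354, -0.0096, -0.0010, -1,
0, 0, 0, 0.0379, -0.0121, -0.0011, -1,
0, 0, 0, 0.0400, -0.0155, -0.0013, -1,
0, 0, 0, 0.0407, -0.0194, -0.0014, -1,

0, 0, 0, -0.0002, -0.0042, -0.0002, -1,
0, 0, 0, -0.0015, -0.0086, -0.0003, -1,
0, 0, 0, -0.0038, -0.0128, -0.0005, -1,
0, 0, 0, -0.0073, -0.0165, -0.0006, -1,
0, 0, 0, -0.0106, -0.0254, -0.0008, -1,
0, 0, 0, -0.0139, -0.0276, -0.0010, -1,
0, 0, 0, -0.0178, -0.0289, -0.0011, -1,
0, 0, 0, -0.0223, -0.0293, -0.0013, -1,
0, 0, 0, -0.0270, -0.0286, -0.0014, -1,
0, 0, 0, -0.0316, -0.0268, -0.0016, -1,
```

{"name": "move_arm", "arguments": {
  "steps": [0,0,0,0.011,0.001,0.007,-1,0,0,0,0.017,0.0015,0.032,-1,0,0,0,0.017,0.0015,0.037,-1,0,0,0,0.014,0.04,0.037,-1,0,0,0,0.008,0.074,0.037,-1,0,0,0,0.008,0.074,0.037,-1,0,0,0,0.008,0.074,0.022,-1,0,0,0,0.008,0.074,0.008,-1,0,0,0,0.008,0.074,0.0015,-1,0,0,0,0.008,0.074,0.0015,-1]
}}

```text
clock: 5.25
position: [0.4368, 0.242, 0.0686]
ee_rot: [-0.002, -0.06, 0.998, -0.001]
contact_force: [0.0, -0.8, -0.2]
width: -0.0001
gripper_force: 0.0
```

Run:
```python
from h import *
w=cam('wrist');s=manip.get_state();print(s['position'],s['contact_force'])
t=cam('top')
c=np.zeros((400,800,3),np.uint8);c[:,:400]=w['pixels'][:,140:540]
c[:,400:]=cv2.resize(t['pixels'][115:215,360:460],(400,400),interpolation=cv2.INTER_CUBIC)
cv2.imwrite('pics/w2.png',np.clip(c*1.4,0,255).astype(np.uint8))
print(proj(w,[*(Rg@[0,0.0008]+o),.053]))
```

```text
[0.43770291 0.24235198 0.06937523] [0.69039792 0.19461896 0.57919195]
[[273.64848598 271.27999775]]
```

View pics/w2.png

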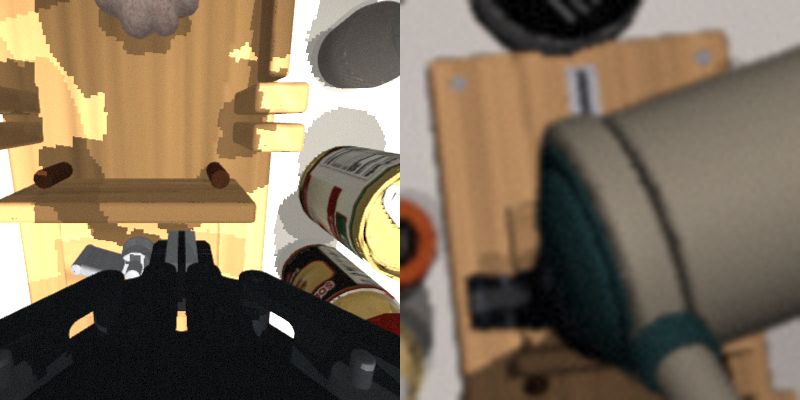

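{"name": "move_arm", "arguments": {
  "steps": [0,0,0,0.0037,0.0016,0,-1,0,0,0,0.008,0.0023,0,-1,0,0,0,0.0127,0.0021,-0.0003,-1,0,0,0,0.0174,0.0006,-0.0005,-1,0,0,0,0.0218,-0.002,-0.0006,-1,0,0,0,0.0264,-0.0055,-0.0008,-1,0,0,0,0.0354,-0.0096,-0.001,-1,0,0,0,0.0379,-0.0121,-0.0011,-1,0,0,0,0.04,-0.0155,-0.0013,-1,0,0,0,0.0407,-0.0194,-0.0014,-1]
}}

```text
clock: 6.35
position: [0.4802, 0.2234, 0.0685]
ee_rot: [0.001, -0.06, 0.998, 0.0]
contact_force: [-0.3, 2.4, -0.1]
width: 0.0003
gripper_force: 0.7
```

{"name": "move_arm", "arguments": {
  "steps": [0,0,0,0,-0.0042,0,-1,0,0,0,-0.0015,-0.0086,-0.0003,-1,0,0,0,-0.0038,-0.0128,-0.0005,-1,0,0,0,-0.0073,-0.0165,-0.0006,-1,0,0,0,-0.0106,-0.0254,-0.0008,-1,0,0,0,-0.0139,-0.0276,-0.001,-1,0,0,0,-0.0178,-0.0289,-0.0011,-1,0,0,0,-0.0223,-0.0293,-0.0013,-1,0,0,0,-0.027,-0.0286,-0.0014,-1,0,0,0,-0.0316,-0.0268,-0.0016,-1]
}}

```text
clock: 7.35
position: [0.4476, 0.1966, 0.0669]
ee_rot: [0.0, -0.061, 0.998, -0.0]
contact_force: [2.0, -1.2, 0.2]
width: -0.0005
gripper_force: 1.0
```

Run:
```python
from h import *
w=cam('wrist');s=manip.get_state();print(s['position'],s['contact_force'])
c=np.zeros((400,800,3),np.uint8);c[:,:640]=w['pixels']
cv2.imwrite('pics/w3.png',np.clip(c*1.4,0,255).astype(np.uint8))
print(proj(w,[*(Rg@[0,0.0008]+o),.051]), proj(w,[*(Rg@[0,0.0348]+o),.073]))
# next: lift, go over, start behind wing at -60
c0=np.array([.4384+.0407-.0316,.2426-.0194-.0268,.069-.0030]);print(c0)
a=ctr(-45);b=ctr(-240);print(a,b)
rows([(b[0]-5,b[1]-4,68),(b[0]-5,b[1]-4,95),(a[0],a[1],100),(a[0],a[1],66)],c0)
c1=np.r_[Rg@(a/1000)+o,.0655];print()
ph=np.linspace(-45,-240,21)[1:]
P=[(*ctr(p),65.5-2.8*i/20) for i,p in enumerate(ph)]
rows(P[:10],c1);print(); c2=np.r_[Rg@(np.array(P[9][:2])/1000)+o,P[9][2]/1000]; rows(P[10:],c2)
```

```text
[0.44616193 0.19676477 0.06671319] [ 1.52628718 -1.31668361  0.56062118]
[[361.09158513 261.99055577]] [[370.82069749 214.23488579]]
[0.4475 0.1964 0.066 ]
[25.16345597 -1.12081528] [-22.25596004   8.49204711]
0, 0, 0, 0.0047, -0.0047, 0.0020, -1,
0, 0, 0, 0.0047, -0.0047, 0.0290, -1,
0, 0, 0, 0.0040, 0.0480, 0.0340, -1,
0, 0, 0, 0.0040, 0.0480, 0.0000, -1,

0, 0, 0, 0.0040, -0.0012, 0.0000, -1,
0, 0, 0, 0.0078, -0.0033, -0.0001, -1,
0, 0, 0, 0.0117, -0.0059, -0.0003, -1,
0, 0, 0, 0.0152, -0.0096, -0.0004, -1,
0, 0, 0, 0.0232, -0.0123, -0.0006, -1,
0, 0, 0, 0.0253, -0.0146, -0.0007, -1,
0, 0, 0, 0.0271, -0.0175, -0.0008, -1,
0, 0, 0, 0.0277, -0.0207, -0.0010, -1,
0, 0, 0, 0.0278, -0.0243, -0.0011, -1,
0, 0, 0, 0.0271, -0.0280, -0.0013, -1,

0, 0, 0, -0.0015, -0.0037, -0.0001, -1,
0, 0, 0, -0.0038, -0.0071, -0.0003, -1,
0, 0, 0, -0.0069, -0.0102, -0.0004, -1,
0, 0, 0, -0.0096, -0.0186, -0.0006, -1,
0, 0, 0, -0.0123, -0.0206, -0.0007, -1,
0, 0, 0, -0.0155, -0.0219, -0.0008, -1,
0, 0, 0, -0.0191, -0.0227, -0.0010, -1,
0, 0, 0, -0.0230, -0.0227, -0.0011, -1,
0, 0, 0, -0.0270, -0.0219, -0.0013, -1,
0, 0, 0, -0.0309, -0.0203, -0.0014, -1,
```

View pics/w3.png

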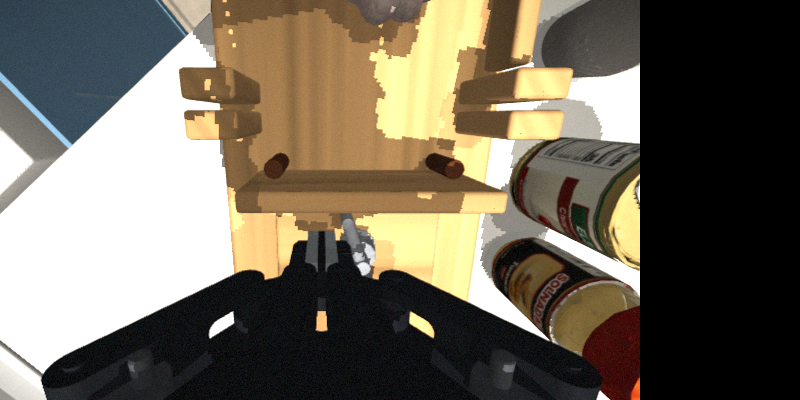

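{"name": "move_arm", "arguments": {
  "steps": [0,0,0,0.005,-0.005,0.002,-1,0,0,0,0.005,-0.005,0.015,-1,0,0,0,0.005,-0.005,0.034,-1,0,0,0,0.004,0.02,0.034,-1,0,0,0,0.004,0.048,0.034,-1,0,0,0,0.004,0.048,0.034,-1,0,0,0,0.004,0.048,0.02,-1,0,0,0,0.004,0.048,0.006,-1,0,0,0,0.004,0.048,0,-1,0,0,0,0.004,0.048,0,-1]
}}

```text
clock: 8.4
position: [0.4507, 0.244, 0.0658]
ee_rot: [-0.002, -0.06, 0.998, -0.001]
contact_force: [-0.2, -0.5, -0.4]
width: 0.0002
gripper_force: 0.0
```

{"name": "move_arm", "arguments": {
  "steps": [0,0,0,0.004,-0.0012,0,-1,0,0,0,0.0078,-0.0033,-0.0001,-1,0,0,0,0.0117,-0.0059,-0.0003,-1,0,0,0,0.0152,-0.0096,-0.0004,-1,0,0,0,0.0232,-0.0123,-0.0006,-1,0,0,0,0.0253,-0.0146,-0.0007,-1,0,0,0,0.0271,-0.0175,-0.0008,-1,0,0,0,0.0277,-0.0207,-0.001,-1,0,0,0,0.0278,-0.0243,-0.0011,-1,0,0,0,0.0271,-0.028,-0.0013,-1]
}}

```text
clock: 9.4
position: [0.4791, 0.2166, 0.0656]
ee_rot: [0.0, -0.061, 0.998, 0.0]
contact_force: [0.1, 1.3, -0.7]
width: -0.0001
gripper_force: 0.6
```

{"name": "move_arm", "arguments": {
  "steps": [0,0,0,-0.0015,-0.0037,-0.0001,-1,0,0,0,-0.0038,-0.0071,-0.0003,-1,0,0,0,-0.0069,-0.0102,-0.0004,-1,0,0,0,-0.0096,-0.0186,-0.0006,-1,0,0,0,-0.0123,-0.0206,-0.0007,-1,0,0,0,-0.0155,-0.0219,-0.0008,-1,0,0,0,-0.0191,-0.0227,-0.001,-1,0,0,0,-0.023,-0.0227,-0.0011,-1,0,0,0,-0.027,-0.0219,-0.0013,-1,0,0,0,-0.0309,-0.0203,-0.0014,-1]
}}

```text
clock: 10.4
position: [0.4477, 0.1964, 0.0642]
ee_rot: [0.0, -0.061, 0.998, -0.0]
contact_force: [3.5, -1.7, 0.1]
width: 0.0003
gripper_force: 1.0
```

Run:
```python
from h import *
w=cam('wrist');s=manip.get_state();print(s['position'],s['contact_force'])
c=w['pixels'][150:320,230:500];c=cv2.resize(c,None,fx=2.5,fy=2.5)
cv2.imwrite('pics/w4.png',np.clip(c*1.4,0,255).astype(np.uint8))
c0=np.array([.4475+.004+.0271-.0309,.1964+.048-.028-.0203,.066-.0027]);print(c0)
a=ctr(-45);b=ctr(-240)
rows([(b[0]-5,b[1]-4,68),(a[0],a[1],100),(a[0],a[1],63)],c0)
c1=np.r_[Rg@(a/1000)+o,.063];print()
ph=np.linspace(-45,-213,21)[1:]
P=[(*ctr(p),63-2.*i/20) for i,p in enumerate(ph)]
rows(P[:10],c1);print(); c2=np.r_[Rg@(np.array(P[9][:2])/1000)+o,P[9][2]/1000]; rows(P[10:],c2)
```

```text
[0.44645614 0.19644687 0.06396448] [ 0.20694235 -0.64484566  0.85409394]
[0.4477 0.1961 0.0633]
0, 0, 0, 0.0045, -0.0044, 0.0047, -1,
0, 0, 0, 0.0038, 0.0483, 0.0367, -1,
0, 0, 0, 0.0038, 0.0483, -0.0003, -1,

0, 0, 0, 0.0034, -0.0010, 0.0000, -1,
0, 0, 0, 0.0068, -0.0026, -0.0001, -1,
0, 0, 0, 0.0101, -0.0047, -0.0002, -1,
0, 0, 0, 0.0134, -0.0074, -0.0003, -1,
0, 0, 0, 0.0161, -0.0108, -0.0004, -1,
0, 0, 0, 0.0236, -0.0126, -0.0005, -1,
0, 0, 0, 0.0254, -0.0146, -0.0006, -1,
0, 0, 0, 0.0270, -0.0172, -0.0007, -1,
0, 0, 0, 0.0276, -0.0199, -0.0008, -1,
0, 0, 0, 0.0278, -0.0229, -0.0009, -1,

0, 0, 0, -0.0003, -0.0031, -0.0001, -1,
0, 0, 0, -0.0012, -0.0063, -0.0002, -1,
0, 0, 0, -0.0026, -0.0095, -0.0003, -1,
0, 0, 0, -0.0047, -0.0124, -0.0004, -1,
0, 0, 0, -0.0074, -0.0150, -0.0005, -1,
0, 0, 0, -0.0105, -0.0175, -0.0006, -1,
0, 0, 0, -0.0121, -0.0251, -0.0007, -1,
0, 0, 0, -0.0146, -0.0264, -0.0008, -1,
0, 0, 0, -0.0175, -0.0274, -0.0009, -1,
0, 0, 0, -0.0207, -0.0278, -0.0010, -1,
```

View pics/w4.png

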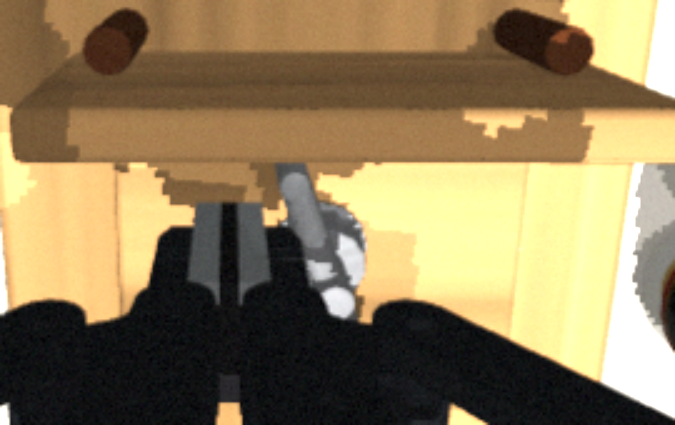

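{"name": "move_arm", "arguments": {
  "steps": [0,0,0,0.0045,-0.0045,0.005,-1,0,0,0,0.0045,-0.0045,0.018,-1,0,0,0,0.0045,-0.0045,0.037,-1,0,0,0,0.004,0.02,0.037,-1,0,0,0,0.004,0.0483,0.037,-1,0,0,0,0.004,0.0483,0.037,-1,0,0,0,0.004,0.0483,0.02,-1,0,0,0,0.004,0.0483,0.006,-1,0,0,0,0.004,0.0483,0,-1,0,0,0,0.004,0.0483,0,-1]
}}

```text
clock: 11.45
position: [0.4509, 0.244, 0.0632]
ee_rot: [-0.002, -0.06, 0.998, -0.001]
contact_force: [0.6, -0.1, 0.5]
width: 0.0001
gripper_force: 0.0
```

{"name": "move_arm", "arguments": {
  "steps": [0,0,0,0.0034,-0.001,0,-1,0,0,0,0.0068,-0.0026,-0.0001,-1,0,0,0,0.0101,-0.0047,-0.0002,-1,0,0,0,0.0134,-0.0074,-0.0003,-1,0,0,0,0.0161,-0.0108,-0.0004,-1,0,0,0,0.0236,-0.0126,-0.0005,-1,0,0,0,0.0254,-0.0146,-0.0006,-1,0,0,0,0.027,-0.0172,-0.0007,-1,0,0,0,0.0276,-0.0199,-0.0008,-1,0,0,0,0.0278,-0.0229,-0.0009,-1]
}}

```text
clock: 12.45
position: [0.48, 0.2217, 0.0632]
ee_rot: [0.0, -0.061, 0.998, 0.0]
contact_force: [0.1, 2.0, -1.1]
width: 0.0007
gripper_force: 0.6
```

{"name": "move_arm", "arguments": {
  "steps": [0,0,0,-0.0003,-0.0031,-0.0001,-1,0,0,0,-0.0012,-0.0063,-0.0002,-1,0,0,0,-0.0026,-0.0095,-0.0003,-1,0,0,0,-0.0047,-0.0124,-0.0004,-1,0,0,0,-0.0074,-0.015,-0.0005,-1,0,0,0,-0.0105,-0.0175,-0.0006,-1,0,0,0,-0.0121,-0.0251,-0.0007,-1,0,0,0,-0.0146,-0.0264,-0.0008,-1,0,0,0,-0.0175,-0.0274,-0.0009,-1,0,0,0,-0.0207,-0.0278,-0.001,-1]
}}

```text
clock: 13.45
position: [0.4591, 0.1939, 0.0623]
ee_rot: [0.0, -0.06, 0.998, -0.0]
contact_force: [1.9, 0.7, 0.1]
width: -0.0
gripper_force: 0.9
```

{"name": "move_arm", "arguments": {
  "steps": [0,0,0,-0.001,0,0,-1,0,0,0,-0.002,0,0,-1,0,0,0,-0.003,0,0,-1,0,0,0,-0.004,0,0,-1,0,0,0,-0.004,0,0,-1,0,0,0,-0.004,0,0,-1,0,0,0,-0.004,0,0,-1,0,0,0,-0.004,0,0,-1,0,0,0,-0.004,0,0,-1,0,0,0,-0.004,0,0,-1]
}}

```text
clock: 14.45
position: [0.4579, 0.1941, 0.0626]
ee_rot: [0.003, -0.061, 0.998, -0.0]
contact_force: [7.8, -0.9, -2.6]
width: 0.0
gripper_force: 3.5
```

{"name": "move_arm", "arguments": {
  "steps": [0,0,0,-0.003,0,0,-1,0,0,0,-0.003,0,0,-1,0,0,0,0.002,0,0,-1,0,0,0,0.008,-0.004,0.001,-1,0,0,0,0.014,-0.008,0.002,-1,0,0,0,0.014,-0.008,0.03,-1,0,0,0,0.02,-0.01,0.06,-1,0,0,0,0.04,-0.02,0.1,-1,0,0,0,0.05,-0.03,0.12,-1,0,0,0,0.05,-0.03,0.12,-1]
}}

```text
clock: 15.45
position: [0.5079, 0.1634, 0.1853]
ee_rot: [0.003, -0.06, 0.998, 0.0]
contact_force: [0.4, -0.4, -0.5]
width: -0.0001
gripper_force: 0.0
```

Run:
```python
from h import *
import pickle
w=cam('wrist');s=manip.get_state();print(s['position'],s['contact_force'])
pickle.dump(w,open('w5.pkl','wb'))
c=w['pixels'][50:290,220:540];c=cv2.resize(c,None,fx=2.4,fy=2.4)
cv2.imwrite('pics/w5.png',np.clip(c*1.3,0,255).astype(np.uint8))
```

```text
[0.50546987 0.16368584 0.18312149] [ 0.19524592  0.74950419 -0.44201328]
```

View pics/w5.png

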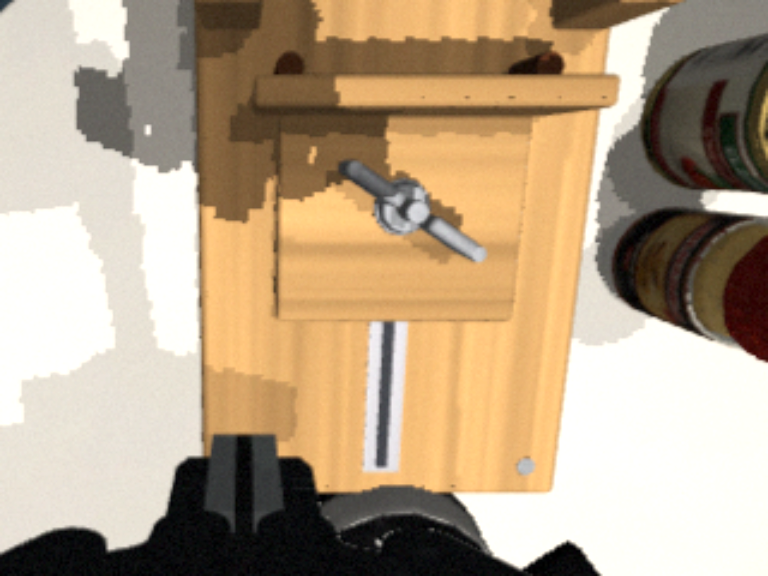

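Run:
```python
from h import *
import pickle
w=pickle.load(open('w5.pkl','rb'))
G=lambda x,y,z:((ray(w,220+x/2.4,50+y/2.4,z)[:2]-o)@Rg*1000).round(1)
a,b=G(348,167,.058),G(480,255,.058);d=b-a
print(a,b,np.hypot(*d),np.degrees(np.arctan2(d[1],d[0])),"want -33")
print("plate rear-top",G(260,105,.073),G(612,105,.073),"foot rear",G(280,320,.03),G(512,320,.03))
```

```text
[-24.9  15.8] [ 23.3 -14.5] 56.932679543474855 -32.15472953028126 want -33
plate rear-top [-55.8  35.1] [55.9 35.1] foot rear [-46.1 -44.7] [ 48.1 -44.7]
```

Wing angle is -32° against the expected -33° when tight, and the plate rear is at y = 35 mm, so the stop is home. The gripper is clear of everything.

```bash
python3 -c "
from rig import manip
print(manip.sign_off())"
```

```text
the job is handed in; nothing more can be done
None
```

The stop is home against the pins and the wing nut is screwed fully down. The last picture puts the wings at -32° (about -33° expected when tight). The job is handed in, but no verdict came back.

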